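# Close the cell dock and hold its reset button down with the stylus

## Task

Finish loading the cell dock on the bench: lay the wide-bored spacer ring flat between the four guide posts on top of the dark cell body, then the cover disc with the small hole squarely on top of it, and let go of both. Then take the stylus out of its stand, reach its thin tip straight down through the hole of the cover and hold the recessed reset button fully down; finish like that, with the gripper still holding the stylus and the button still pressed. Leave the cups, the jar and the tape roll where they are.

Things in the scene. Friction and masses are not known exactly. Their poses are not given: they have to be found in the camera images.
- dock: Fixed grey square dock, base plate 110 x 110 x 18 mm, edges along its x and y. Origin: centre of its underside on the bench, z up. On its centre is the dark fixed cell body, a ring of 56 mm diameter, top 36 mm above the bench, bore 24 mm. Four guide posts stand round it (see nest_seat). A flat dark display window lies near its -x edge.
- nest_seat (a point): Centre of the cell body's flat top, 36 mm above the bench: the spacer's underside rests here, the cover's 16 mm higher. Axes as the dock's. 4 guide posts, 8 mm thick, at x, y = +-23.7 mm: straight to 70 mm above the bench, tapered to the tip at 80 mm. Parts have 1.5 mm play all round; fingers fit between neighbouring posts (39 mm gaps) along the dock's x or y axis.
- button_face (a point): Centre of the top of the unpressed white reset button, 26 mm above the bench, on the dock's axis inside the bore of the cell body; the button is 21 mm in diameter and faces up. It lies 42 mm below the top of the fitted cover. This point is fixed to the dock and does not sink with the button.
- reset_button (a joint): How far the reset button is pressed straight down, m: 0 free, 0.007 fully down (end stop). Spring: about 0.7 N to start, about 5 N when fully down; it springs back when let go.
- spacer_center (a point): Centre (half-way up) of the loose steel-grey spacer ring: outer diameter 56 mm, 16 mm thick, wide bore of 36 mm, about 60 g, lying flat on the bench; z is its axis, either face may be up. It lies left of the dock; spacer and cover can be in either place.
- cover_center (a point): Centre (half-way up) of the loose steel-grey cover disc: outer diameter 56 mm, 16 mm thick, small central through hole of 16 mm diameter, about 90 g, lying flat on the bench; z is its axis, either face may be up.
- stylus_handle (a point): Centre of the black handle of the loose stylus, half-way up it: handle 16 mm in diameter, 70 mm long (35 mm either way); below it a straight steel shaft, 7 mm in diameter, 70 mm long, whose tip lies 105 mm below this point. z points from tip to handle; about 50 g. It stands upright, tip down, in its stand.
- stylus_tip (a point): The end of the stylus's thin steel shaft.
- stylus: The stylus; origin at its tip, z towards the handle.
- stand: Fixed grey stylus stand right of the dock: 74 x 74 x 8 mm foot and a 34 x 34 mm column, top 82 mm above the bench, with a 10 mm upright hole. The handle's lower shoulder rests on the column, so the stylus tip is 12 mm and the handle's centre 117 mm above the bench; lift by 70 mm to clear the hole. Origin: centre of the underside.
- spacer: The spacer ring; origin at the centre of its underside.
- cover: The cover disc; origin at the centre of its underside.
- cup_left: Bystander: specimen cup with screw lid, 64 mm wide, 71 mm high, far left. Origin under its centre.
- cup_right: Bystander: specimen cup with screw lid, 64 mm wide, 71 mm high, right behind the dock. Origin under its centre.
- jar: Bystander: black jar, 68 mm wide, 86 mm high, behind the stand. Origin under its centre.
- tape: Bystander: roll of marking tape lying flat, 62 mm wide, 19 mm high, far left at the back (not the spacer). Origin under its centre.
Things that resemble listed ones, but are neither listed nor needed, are in the scene too. Leave any blue or pink look-alike of the cover alone.

How it is judged:
On the way, in this order (a step that is already met when the one before it is completed fails the run):
1. the spacer ring lies flat on the cell body between the posts, let go (horizontal distance between spacer_center and nest_seat below 0.004 m and z of spacer_center in the frame of nest_seat between 0.0055 and 0.0105 m and angle between the z axis of spacer_center and the z axis of nest_seat, either way round below 0.06 rad and contact force between the fingers and spacer below 0.2 N), for 0.2 s.
2. the cover disc lies flat on the spacer, both let go (all of step 1 and horizontal distance between cover_center and nest_seat below 0.004 m and z of cover_center in the frame of nest_seat between 0.0215 and 0.0265 m and angle between the z axis of cover_center and the z axis of nest_seat, either way round below 0.06 rad and contact force between the fingers and cover below 0.2 N), for 0.2 s.
3. the stylus, held by the gripper, holds the button down through the cover's hole (horizontal distance between each of spacer_center, cover_center and nest_seat below 0.004 m and z of spacer_center in the frame of nest_seat between 0.0055 and 0.0105 m and angle between the z axis of each of spacer_center, cover_center and the z axis of nest_seat, either way round below 0.06 rad and z of cover_center in the frame of nest_seat between 0.0215 and 0.0265 m and value of joint reset_button above 0.0045 m and contact force between stylus and reset_button above 1.5 N and contact force between the fingers and stylus above 2 N and horizontal distance between stylus_tip and button_face below 0.01 m and angle between stylus_handle's own z axis and vertical below 0.25 rad), for 0.3 s.
At the end, for the whole second after the job is handed in: Ring and cover seated in order, untouched, each within 4 mm of the dock axis, 2.5 mm of seated height, level within 0.06 rad; button still and pressed over 4.5 of 7 mm by the stylus (over 1.5 N), tip within 10 mm of the axis, under 0.25 rad from upright, gripped by the fingers (over 2 N) (all of step 3 and contact force between the fingers and spacer below 0.2 N and contact force between the fingers and cover below 0.2 N and velocity of joint reset_button below 0.01 m/s); the arm keeps its last pose, push and grip.
It fails at once if a cup, the jar or the tape roll is moved more than 30 mm (distance of any of cup_left, cup_right, jar, tape from where it was at the start of the episode above 0.03 m).
It also fails if it takes over 62 s, if anything falls off the work surface, if the arm or the gripper's body presses on something with over 40 N, if the wrist force passes 120 N, or if a joint passes its speed limit or range.

## Robot

A 6-joint arm with a two-finger parallel gripper is mounted at the origin on a cart in front of the work surface, level with it; the furniture and walls round the work are solid. World frame = base frame: x ahead of the robot, y to its left, z up, the work surface at z = 0. Lengths are in m, angles in rad, forces in N, time in s.
With the tool pointing down it reaches from about 0.35 to 0.775 m from the base axis. Payload 7.3 kg.
Tool frame: the origin (TCP) lies midway between the tips of the shut fingers; the grasp point (between the pads) lies 19 mm behind it; z points along the fingers, y is the line along which they close (so a half turn about z gives the same grasp; the last joint's range is limited). The gripper opens to 92 mm and grips with 3 to 60 N. Pads are 19 mm wide; open, the fingers measure 130 mm over their backs; the gripper's body (75 mm by 190 mm) begins 47 mm behind the grasp point.
Start: joints at [-0.146, 0.342, 1.524, -0, 1.275, -0.146], TCP at [0.525, 0, 0.227] pointing down, gripper open.
Joint ranges: [-2.53, 2.53], [-0.77, 2.02], [0.04, 2.7], [-1, 4.14], [0.28, 2.66], [-3.11, 3.11]. Speed limits (rad/s): [2.57, 2.57, 3.14, 3.14, 3.14, 3.14].

## Interface

Orientations are given as [roll, pitch, yaw] about the fixed x, y, z axes, in that order (R = Rz(yaw) Ry(pitch) Rx(roll)).
In Python, from cell import monitor, vision, workorder gives the robot as it stands.
- The arm moves only by the tool move_arm, never from a script. Its argument "rows" is a list of rows, each a list of 5 numbers: the shift along the world's x, y, z in mm, then the turn about the world's z in rad, then the closure, from -1 (fully open) to 1 (shut). A call has 1 to 12 rows; each row shifts and turns the commanded pose from where the row before left it; what a row does not reach is not made up. A row lasts 1/10 s, in which the tool goes at most 50 mm and 8.59 degrees, less where a joint would pass 70% of its speed; a pose out of reach is approached as far as the arm can. A call is refused whole if a number of a shift passes 50 or a number of a turn 0.15, either way. A call with a gripper value outside its range is refused whole. The fingers move at their own pace and stop on an object; "newtons" is the grip in N (left out, the last holds). Time passes only in rows, so rows that do not move let the fingers close. It gives the time, the measured TCP pose, the force, the opening and the grip force at its end, in the units of the state.
- monitor.observe(): the state, without advancing time (a new reading comes with each control period).
- vision.read_camera(name): name is "scene" or "side" or "wrist"; returns the picture (480x640x3 uint8, red, green, blue); there is no depth.
- vision.get_calibration(name): a dict with "K" (3x3 intrinsics, pixels), "T" (4x4, takes a point from camera to world coordinates); the wrist camera has in their place "mount" (4x4, takes a point from camera to tool coordinates, whose origin is the TCP and whose axes are the flange's). Camera axes: x right, y up, looking along -z (the intrinsics and any distortion apply to the point x, -y, -z); pixel columns grow to the right and rows downward; lengths in m; the calibration is good to about 2 mm. A picture is of the moment at which its call begins: read the wrist's pose just before it. get_calibration takes no time and is no camera call.
- workorder.hand_in(): hands the job in; it is judged then, once.
The state is a dict: "time": time; "qpos": joint angles; "qvel": joint speeds; "joint_efforts": joint torques, N m; "tool_pos": TCP position; "tool_rot": TCP orientation; "contact_force": force on the tool from outside, world axes, zero at the start; "torque": the same for the moment, N m; "opening": finger opening in m; "grip_force": force on a finger pad.
Only numpy, scipy, OpenCV 4.12 (cv2) and the standard library are available. Lean on these libraries where they do the work, as an engineer would, in place of code of your own. Each camera call takes 0.05 s, during which the arm holds its last target. There are 200 camera calls.

## Working session

There is one attempt and no reset: what is moved stays moved. The work goes in short steps, Python scripts to look and compute and a tool call to move; the robot and the scene stay as the last step left them, time stands still between calls to the robot, and variables do not carry over. Pictures are saved under pics/ and viewed, at most 12 in all, crops included, and the job is handed in when it is done.

Besides the shell and the picture viewer there is one more tool, called after "Request:" by a JSON object that holds its "api" and its "payload". move_arm: Moves the arm, as the interface text tells. Its arguments: {"type":"object","properties":{"rows":{"type":"array","items":{"type":"array","items":{"type":"number"}}},"newtons":{"type":"number"}},"required":["rows"]}

```bash
mkdir -p pics; python3 - <<'E'
from cell import monitor, vision
import cv2, numpy as np
s=monitor.observe(); print(s)
for n in ("scene","side","wrist"):
    im=vision.read_camera(n); cv2.imwrite(f"pics/{n}0.png",im[:,:,::-1]); 
    c=vision.get_calibration(n); print(n,{k:np.round(v,4).tolist() if not isinstance(v,str) else v for k,v in c.items()})
E
```

```text
{'time': 0.0, 'qpos': array([-1.45994359e-01,  3.42729256e-01,  1.52502247e+00, -4.97312531e-06,
        1.27539444e+00, -1.46015730e-01]), 'qvel': array([-2.49524475e-03, -1.40932792e-04,  1.24308763e-03, -1.09101461e-03,
        1.84558627e-05,  1.23436642e-03]), 'joint_efforts': array([ 7.61924657e-04, -4.31245601e+01, -2.44219762e+01,  7.17750052e-02,
        5.59406646e-02, -1.04314388e-04]), 'tool_pos': array([5.24591001e-01, 8.38297801e-05, 2.26039669e-01]), 'tool_rot': array([-3.14005498e+00, -2.21327728e-04,  1.57081898e+00]), 'contact_force': array([ 0.46460734, -0.25580431,  0.05773081]), 'torque': array([-0.03015514, -0.01692648, -0.004743  ]), 'grip_force': 0.0, 'opening': 0.09169437145056404}
scene {'K': [[464.2437, 0.0, 319.1256], [0.0, 464.2437, 245.1382], [0.0, 0.0, 1.0]], 'T': [[-0.8641, 0.3439, -0.3675, 0.2145], [-0.5032, -0.601, 0.6209, 0.673], [-0.0073, 0.7215, 0.6924, 0.7744], [0.0, 0.0, 0.0, 1.0]]}
side {'K': [[434.0153, 0.0, 317.9048], [0.0, 434.0153, 243.4263], [0.0, 0.0, 1.0]], 'T': [[-0.8913, 0.2179, -0.3977, 0.1868], [-0.4534, -0.4415, 0.7743, 0.7678], [-0.0069, 0.8704, 0.4923, 0.5593], [0.0, 0.0, 0.0, 1.0]]}
wrist {'K': [[341.1628, 0.0, 317.907], [0.0, 341.1628, 238.249], [0.0, 0.0, 1.0]], 'mount': [[0.0008, 0.9553, 0.2957, 0.0805], [1.0, -0.0009, 0.0004, 0.0008], [0.0006, 0.2957, -0.9553, -0.1579], [0.0, 0.0, 0.0, 1.0]]}
```

View pics/scene0.png

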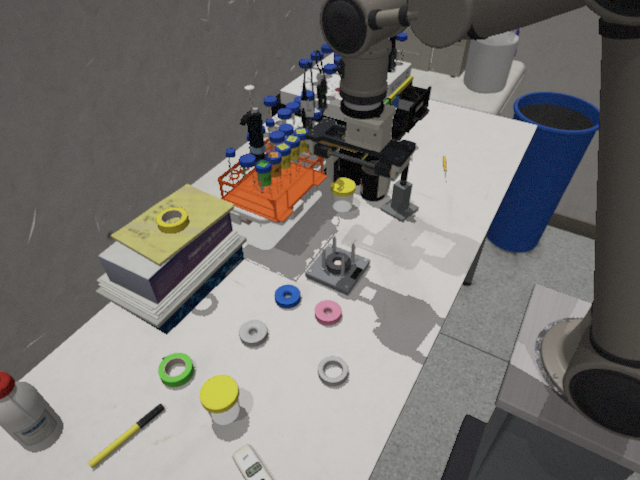

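View pics/wrist0.png

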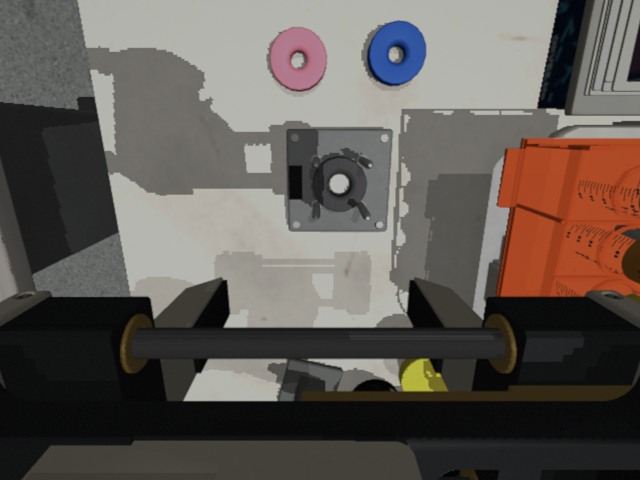

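The scene view shows the wide-bored grey spacer at about (333,370), the grey small-holed cover at (253,333), the dock at (338,268), and the stand at (401,195). The wrist view shows the dock's bore at (340,184) and the plate corners at (288,128), (391,128), (289,231) and (391,231).

```bash
cat > h.py <<'E'
from cell import monitor, vision
import cv2, numpy as np
from scipy.spatial.transform import Rotation as Ro
def grab(n, save=None):
    s=monitor.observe(); im=vision.read_camera(n); c=vision.get_calibration(n)
    if n=="wrist":
        T=np.eye(4); T[:3,:3]=Ro.from_euler('xyz',s['tool_rot']).as_matrix(); T[:3,3]=s['tool_pos']; T=T@c['mount']
    else: T=c['T']
    if save: cv2.imwrite(f"pics/{save}.png",im[:,:,::-1])
    return im,(np.array(c['K']),np.array(T))
def ray(cam,px,z):
    K,T=cam; px=np.atleast_2d(np.array(px,float))
    d=np.c_[(px[:,0]-K[0,2])/K[0,0],-(px[:,1]-K[1,2])/K[1,1],-np.ones(len(px))]@T[:3,:3].T
    return T[:3,3]+d*((z-T[2,3])/d[:,2])[:,None]
def proj(cam,P):
    K,T=cam; p=(np.atleast_2d(P)-T[:3,3])@T[:3,:3]
    return np.c_[K[0,0]*p[:,0]/-p[:,2]+K[0,2],-K[1,1]*p[:,1]/-p[:,2]+K[1,2]]
E
python3 - <<'E'
from h import *
im,c=grab("scene"); 
print("spacer,cover",ray(c,[[333,371],[253,334]],.008).round(3).tolist())
print("dock",ray(c,[338,268],.025).round(3), "standfoot", ray(c,[400,209],.008).round(3), "coltop",ray(c,[402,184],.082).round(3))
print("cups",ray(c,[[222,395],[343,187]],.07).round(3).tolist())
w,cw=grab("wrist")
print("dock corners",ray(cw,[[288,128],[391,128],[391,231],[289,231]],.018).round(4).tolist(),"body",ray(cw,[340,184],.026).round(4))
print("pink,blue",ray(cw,[[298,59],[397,53]],.016).round(3).tolist())
s,cs=grab("side")
big=cv2.resize(im[150:400,200:460],None,fx=2.3,fy=2.3,interpolation=cv2.INTER_CUBIC)
cv2.imwrite("pics/sc1.png",big[:,:,::-1])
p=proj(cs,[[.55,.2,0]]);print(p)
E
```

```text
spacer,cover [[0.429, 0.265, 0.008], [0.607, 0.272, 0.008]]
dock [[0.539 0.043 0.025]] standfoot [[ 0.508 -0.235  0.008]] coltop [[ 0.514 -0.241  0.082]]
cups [[0.548, 0.428, 0.07], [0.643, -0.171, 0.07]]
dock corners [[0.4946, 0.0851, 0.018], [0.5998, 0.0852, 0.018], [0.6068, -0.0242, 0.018], [0.4929, -0.0244, 0.018]] body [[0.5483 0.0292 0.026 ]]
pink,blue [[0.506, 0.149, 0.016], [0.602, 0.154, 0.016]]
[[286.37987744 322.70803396]]
```

View pics/sc1.png

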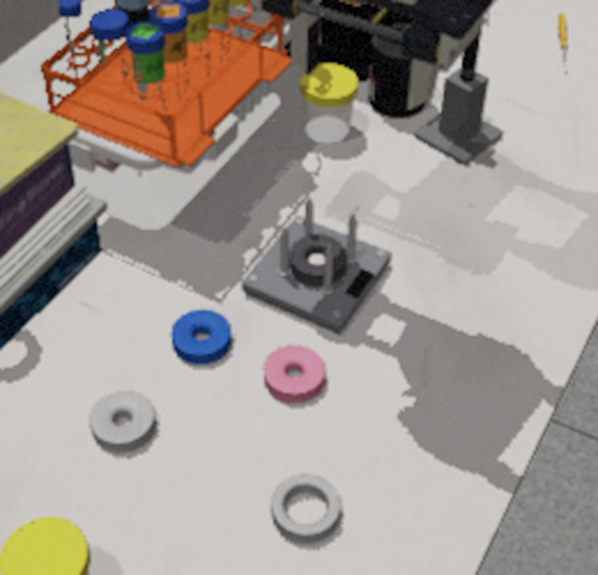

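The zoom shows the wide-bored ring at (306,506) and the grey small-holed disc at (122,418), so the identities are confirmed. Next I move over the spacer for a close look.

Request:
{"api": "move_arm", "payload": {"rows": [[-16, 39, -13, 0, -1], [-16, 39, -13, 0, -1], [-16, 39, -13, 0, -1], [-16, 39, -13, 0, -1], [-16, 39, -13, 0, -1], [-16, 39, -13, 0, -1], [0, 0, 0, 0, -1], [0, 0, 0, 0, -1]]}}

```text
time: 1.1
tool_pos: [0.4287, 0.2345, 0.1486]
tool_rot: [-3.141, 0.0, 1.573]
contact_force: [0.8, 0.5, 0.3]
opening: 0.0915
grip_force: 0.0
```

```bash
cat >> h.py <<'E'
def rings(im,cam,z,lo,near,rmin=.015,rmax=.04):
    """ellipse-like contours on grey mask -> world centres at plane z, radius"""
    hsv=cv2.cvtColor(im,cv2.COLOR_RGB2HSV); out=[]
    for t in lo:
        g=cv2.GaussianBlur(cv2.cvtColor(im,cv2.COLOR_RGB2GRAY),(3,3),0)
        m=(g<t).astype(np.uint8)*255
        for cn in cv2.findContours(m,cv2.RETR_LIST,cv2.CHAIN_APPROX_NONE)[0]:
            if len(cn)<25: continue
            w=ray(cam,cn[:,0],z)[:,:2]; (x,y),r=cv2.minEnclosingCircle(w.astype(np.float32)*1000)
            a=cv2.contourArea((w*1000).astype(np.float32))/(np.pi*r*r)
            if a>.85 and np.hypot(x/1000-near[0],y/1000-near[1])<.05: out.append((t,round(x,1),round(y,1),round(r,1),round(a,2)))
    return out
E
python3 - <<'E'
from h import *
im,c=grab("wrist","w1"); print(monitor.observe()['tool_pos'])
for o in rings(im,c,.016,range(100,225,10),(.429,.265)): print(o)
E
```

```text
[0.42938394 0.23379658 0.14894226]
(100, 429.7, 264.8, 16.3, 0.87)
```

View pics/w1.png

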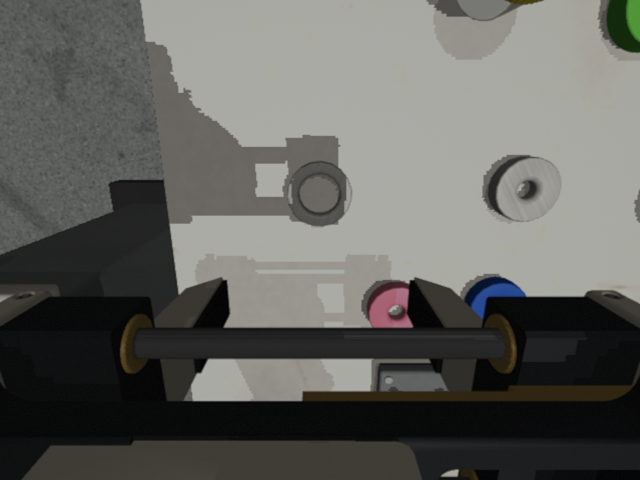

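The close view shows the spacer at about (319,193), radius 32 px, and the cover at (526,189).

```bash
python3 - <<'E'
from h import *
im,c=grab("wrist"); print(ray(c,[[319.5,193.5],[319,193]],.016).round(4), ray(c,[526,189],.016).round(4))
g=cv2.GaussianBlur(cv2.cvtColor(im,cv2.COLOR_RGB2GRAY),(5,5),1)
for roi,o in (((150,270,110,110),"sp"),((140,470,110,110),"cv")):
    y,x,h,w=roi
    print(o,[(ray(c,[q[0]+x,q[1]+y],.016)[0,:2].round(4),q[2]) for q in (cv2.HoughCircles(g[y:y+h,x:x+w],cv2.HOUGH_GRADIENT_ALT,1,10,param1=60,param2=.5,minRadius=8,maxRadius=40) if cv2.HoughCircles(g[y:y+h,x:x+w],cv2.HOUGH_GRADIENT_ALT,1,10,param1=60,param2=.5,minRadius=8,maxRadius=40) is not None else [[]])[0]] if True else 0)
E
```

```text
[[0.4314 0.2644 0.016 ]
 [0.431  0.2648 0.016 ]] [[0.6078 0.2685 0.016 ]]
sp [(array([0.4293, 0.2657]), np.float32(31.410406)), (array([0.4293, 0.2657]), np.float32(20.499514))]
cv [(array([0.6063, 0.2677]), np.float32(33.59284)), (array([0.6063, 0.2677]), np.float32(12.448832))]
```

Request:
{"api": "move_arm", "payload": {"rows": [[0.5, 15.5, -23, 0, -1], [0, 15.5, -40, 0, -1], [0, 0, -40, 0, -1], [0, 0, -30, 0, -1], [0, 0, -10, 0, -1], [0, 0, 0, 0, 0.1], [0, 0, 0, 0, 0.3], [0, 0, 0, 0, 0.5], [0, 0, 0, 0, 0.5], [0, 0, 0, 0, 0.5]], "newtons": 10}}

```text
time: 2.2
tool_pos: [0.43, 0.2653, 0.0067]
tool_rot: [3.14, -0.001, 1.571]
contact_force: [-0.0, 0.3, -1.3]
opening: 0.0564
grip_force: 0.0
```

Request:
{"api": "move_arm", "payload": {"rows": [[0, 0, 0, 0, 0.6], [0, 0, 0, 0, -1], [0, 0, 0, -0.12, -1], [0, 0, 0, -0.145, -1], [0, 0, 0, -0.145, -1], [0, 0, 0, -0.145, -1], [0, 0, 0, -0.145, -1], [0, 0, 0, -0.145, -1], [0, 0, 0, -0.145, -1], [0, 0, 0, -0.145, -1], [0, 0, 0, -0.145, -1], [0, 0, 0, -0.145, -1]]}}

```text
time: 3.4
tool_pos: [0.4293, 0.265, 0.0056]
tool_rot: [3.141, 0.0, 0.14]
contact_force: [0.7, -0.6, -0.4]
opening: 0.0917
grip_force: 0.0
```

Request:
{"api": "move_arm", "payload": {"rows": [[0, 0, 0, -0.145, 0], [0, 0, 0, 0, 0.5], [0, 0, 0, 0, 0.7], [0, 0, 0, 0, 0.7], [0, 0, 0, 0, 0.7], [0, 0, 0, 0, 0.7], [0, 0, 0, 0, 0.7]], "newtons": 15}}

```text
time: 4.1
tool_pos: [0.4295, 0.265, 0.0057]
tool_rot: [3.141, 0.0, 0.001]
contact_force: [-0.2, -0.1, -0.5]
opening: 0.052
grip_force: 15.0
```

```bash
python3 - <<'E'
from h import *
im,c=grab("wrist","w2"); print(proj(c,[[.43,.265,.016]]))
cv2.imwrite("pics/w2.png",im[200:440,140:500,::-1])
E
```

```text
[[318.1471927  306.90296365]]
```

View pics/w2.png

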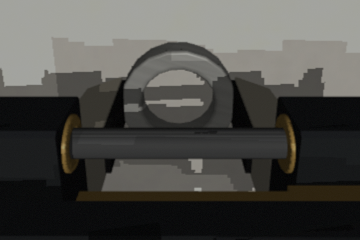

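Request:
{"api": "move_arm", "payload": {"rows": [[0, 0, 0, 0, -1], [0, 0, 0, 0, -1], [0, 0, 0, 0.125, -1], [0, 0, 0, 0.145, -1], [0, 0, 0, 0.145, -1], [0, 0, 0, 0.145, -1], [0, 0, 0, 0.145, -1], [0, 0, 0, 0.145, -1], [0, 0, 0, 0.145, -1], [0, 0, 0, 0.145, -1], [0, 0, 0, 0.145, -1], [0, 0, 0, 0.145, -1]]}}

```text
time: 5.35
tool_pos: [0.4296, 0.265, 0.0058]
tool_rot: [3.141, -0.0, 1.437]
contact_force: [0.4, 0.3, 0.3]
opening: 0.0915
grip_force: 0.0
```

Request:
{"api": "move_arm", "payload": {"rows": [[0, 0, 0, 0.14, 0], [0, 0, 0, 0, 0.7], [0, 0, 0, 0, 0.7], [0, 0, 0, 0, 0.7], [0, 0, 0, 0, 0.7], [0, 0, 0, 0, 0.7], [0, 0, 0, 0, 0.7]]}}

```text
time: 6.05
tool_pos: [0.4296, 0.265, 0.0058]
tool_rot: [3.141, -0.0, 1.57]
contact_force: [-0.4, -0.3, 0.1]
opening: 0.0539
grip_force: 15.0
```

Request:
{"api": "move_arm", "payload": {"rows": [[0, 0, 20, 0, 0.7], [0, 0, 45, 0, 0.7], [0, 0, 45, 0, 0.7], [14, -35, 35, 0, 0.7], [15, -38, 0, 0, 0.7], [15, -38, 0, 0, 0.7], [15, -38, 0, 0, 0.7], [15, -39, 0, 0, 0.7], [15, -39, 0, 0, 0.7], [15, -39, 0, 0, 0.7], [15, -39, 0, 0, 0.7], [0, 0, 0, 0, 0.7]]}}

```text
time: 7.25
tool_pos: [0.5496, -0.0436, 0.1495]
tool_rot: [3.14, 0.002, 1.566]
contact_force: [0.8, 0.8, -0.4]
opening: 0.0536
grip_force: 15.0
```

```bash
python3 - <<'E'
from h import *
print(monitor.observe()['tool_pos'],monitor.observe()['opening'])
im,c=grab("wrist","w3"); 
cv2.imwrite("pics/w3.png",im[:,:,::-1])
g=cv2.GaussianBlur(cv2.cvtColor(im,cv2.COLOR_RGB2GRAY),(5,5),1)
np.save("w3.npy",im); import pickle; pickle.dump(c,open("w3.pkl","wb"))
p=proj(c,[[.548,.03,.036]])[0]; print(p)
for q in cv2.HoughCircles(g[:290],cv2.HOUGH_GRADIENT_ALT,1,5,param1=60,param2=.5,minRadius=8,maxRadius=70)[0]:
    print(q, ray(c,q[:2],.036)[0].round(4), ray(c,q[:2],.026)[0].round(4))
E
```

```text
[ 0.54962984 -0.04357722  0.14953674] 0.05363027648471243
[314.29803504 141.86767131]
[623.        97.        55.830597] [0.7762 0.0609 0.036 ] [0.7845 0.0618 0.026 ]
[310.      156.       50.64053] [0.5446 0.0195 0.036 ] [0.5444 0.0188 0.026 ]
[313.     141.      37.5228] [0.547  0.0306 0.036 ] [0.5469 0.0304 0.026 ]
[340.      161.       49.37342] [0.5679 0.0156 0.036 ] [0.5685 0.0148 0.026 ]
[278.      109.       41.35088] [0.5211 0.0537 0.036 ] [0.52   0.0543 0.026 ]
[313.       141.        17.478014] [0.547  0.0306 0.036 ] [0.5469 0.0304 0.026 ]
[562.        67.        17.619864] [0.7269 0.0812 0.036 ] [0.7334 0.0828 0.026 ]
[310.       156.        29.503191] [0.5446 0.0195 0.036 ] [0.5444 0.0188 0.026 ]
[293.     153.      57.9606] [0.5315 0.0218 0.036 ] [0.5308 0.0212 0.026 ]
[509.        80.        36.983276] [0.6901 0.0728 0.036 ] [0.6952 0.0741 0.026 ]
[607.        18.        26.367376] [0.7517 0.1119 0.036 ] [0.7592 0.1146 0.026 ]
[282.      174.       33.51619] [0.5224 0.0058 0.036 ] [0.5214 0.0046 0.026 ]
[263.        91.        23.760042] [0.5106 0.0661 0.036 ] [0.5091 
[... 1900 characters left out ...]
 ] [ 0.3003 -0.0392  0.026 ]
[261.       160.        14.228148] [0.5065 0.0166 0.036 ] [0.5048 0.0159 0.026 ]
[262.       263.        13.797165] [ 0.5027 -0.0692  0.036 ] [ 0.5009 -0.0731  0.026 ]
[ 43.       167.        14.792561] [0.3358 0.012  0.036 ] [0.3279 0.0111 0.026 ]
[320.       258.        14.130932] [ 0.5521 -0.0648  0.036 ] [ 0.5522 -0.0686  0.026 ]
[357.      274.       12.43617] [ 0.584  -0.0797  0.036 ] [ 0.5852 -0.084   0.026 ]
[346.       105.        10.419839] [0.5717 0.0563 0.036 ] [0.5725 0.057  0.026 ]
[342.       179.        11.029507] [0.5697 0.0017 0.036 ] [5.704e-01 3.000e-04 2.600e-02]
[340.       133.        10.357468] [0.5676 0.0364 0.036 ] [0.5682 0.0364 0.026 ]
```

View pics/w3.png

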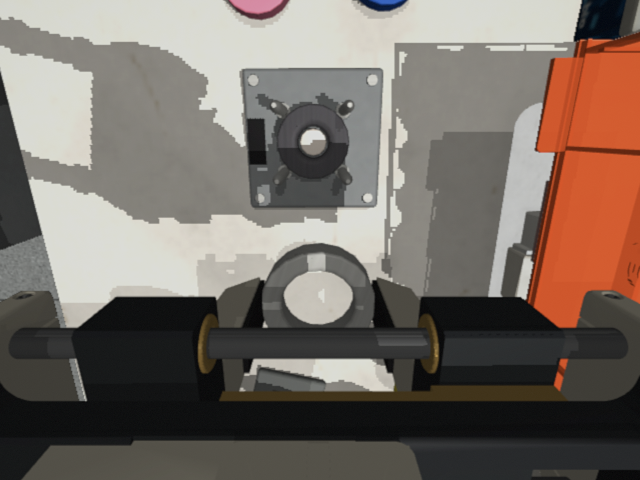

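The view shows the dock body and bore centred at (313,141), with the four post tips around it. The held ring's bore is at about (318,298). I'll zoom in to check how the ring sits in the hand and the dock's yaw.

```bash
python3 - <<'E'
import cv2,numpy as np,pickle
from h import ray,proj
im=np.load("w3.npy"); c=pickle.load(open("w3.pkl","rb"))
a=cv2.resize(im[235:335,250:390],None,fx=4,fy=4,interpolation=cv2.INTER_CUBIC)
a=cv2.copyMakeBorder(a[:280],0,0,0,80,cv2.BORDER_CONSTANT)
b=cv2.resize(im[60:214,235:395],None,fx=2,fy=2,interpolation=cv2.INTER_CUBIC); b=cv2.copyMakeBorder(b,0,0,0,a.shape[1]-b.shape[1],cv2.BORDER_CONSTANT)
cv2.imwrite("pics/z3.png",np.vstack([a,b])[:600,:,::-1])
sc=ray(c,[[253,80],[372,80],[368,199],[261,199]],.018)[:,:2]; print(sc.round(4),sc.mean(0))
po=ray(c,[[273,104],[350,104],[347,182],[279,182]],.080)[:,:2]; print(po.round(4),po.mean(0))
E
```

```text
[[ 0.5006  0.0759]
 [ 0.593   0.0756]
 [ 0.5935 -0.0178]
 [ 0.5018 -0.0174]] [0.54722037 0.02905935]
[[0.5229 0.0539]
 [0.5708 0.0537]
 [0.5699 0.0054]
 [0.5248 0.0056]] [0.54710796 0.02967609]
```

View pics/z3.png

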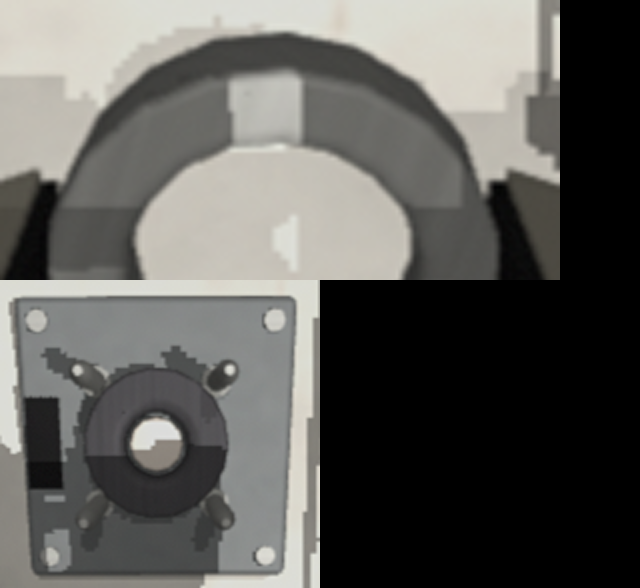

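```bash
python3 - <<'E'
import pickle
from h import ray
c=pickle.load(open("w3.pkl","rb"))
for z in (.155,.1595):
  p=ray(c,[[318,252.5],[318.5,271.3],[262,296],[374,296]],z)[:,:2]; print(z,p.round(4).tolist(),p[0,1]-.028,p[1,1]-.018)
E
```

```text
0.155 [[0.5505, -0.0173], [0.5507, -0.0269], [0.5228, -0.04], [0.5781, -0.0402]] -0.04532692742501844 -0.044946998839028376
0.1595 [[0.5505, -0.0157], [0.5507, -0.0251], [0.5236, -0.0377], [0.5773, -0.038]] -0.04371733344832947 -0.043053222291339316
```

Request:
{"api": "move_arm", "payload": {"rows": [[-1, 24, -10, 0, 0.7], [-1, 25, -10, 0, 0.7], [-1, 24.4, -10, 0, 0.7], [0, 0, -15, 0, 0.7], [0, 0, -8, 0, 0.7], [0, 0, -8, 0, 0.7], [0, 0, -8, 0, 0.7], [0, 0, 0, 0, 0.7]]}}

```text
time: 8.1
tool_pos: [0.5449, 0.034, 0.08]
tool_rot: [-3.141, 0.0, 1.57]
contact_force: [-0.2, -0.9, -0.6]
opening: 0.0537
grip_force: 15.0
```

Request:
{"api": "move_arm", "payload": {"rows": [[0, 0, 16, 0, 0.7], [1, -4, 0, 0, 0.7], [0, 0, 0, 0, 0.7], [0, 0, 0, 0, 0.7], [0, 0, 0, 0, 0.7]]}}

```text
time: 8.6
tool_pos: [0.5458, 0.0303, 0.0963]
tool_rot: [-3.141, -0.0, 1.57]
contact_force: [0.1, -0.9, -0.4]
opening: 0.0536
grip_force: 15.0
```

```bash
python3 - <<'E'
from h import *
print(monitor.observe()['tool_pos'])
for n in("scene","side"):
    im,c=grab(n); np.save(n+"4.npy",im); p=proj(c,[[.5465,.03,.07]])[0].astype(int); print(p)
    k=cv2.resize(im[p[1]-45:p[1]+45,p[0]-60:p[0]+60],None,fx=5,fy=5,interpolation=cv2.INTER_CUBIC)
    if n=="scene":a=k
cv2.imwrite("pics/z4.png",cv2.resize(np.vstack([a,k])[:,:,::-1],None,fx=.66,fy=.66))
print(monitor.observe()['tool_pos'])
E
```

```text
[0.54579834 0.03031656 0.09629807]
[338 248]
[325 253]
[0.54586809 0.03041542 0.09637161]
```

View pics/z4.png

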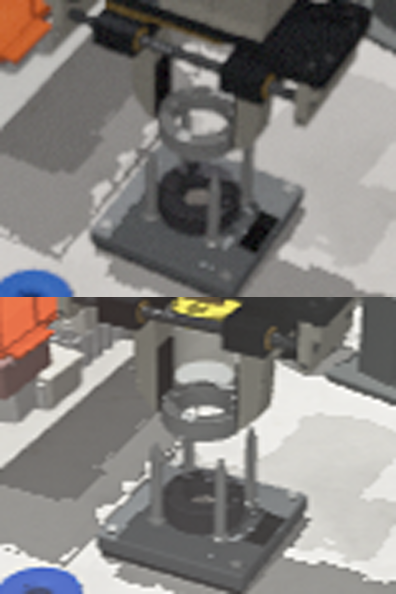

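Both fixed views show the ring level and above the four posts (scene crop (200,118) over body (200,198)). I'll descend slowly.

Request:
{"api": "move_arm", "payload": {"rows": [[0.3, -0.5, -12, 0, 0.7], [0, 0, -8, 0, 0.7], [0, 0, -8, 0, 0.7], [0, 0, -8, 0, 0.7], [0, 0, 0, 0, 0.7]]}}

```text
time: 9.2
tool_pos: [0.5455, 0.03, 0.0592]
tool_rot: [-3.139, -0.0, 1.571]
contact_force: [-0.1, -0.4, -0.4]
opening: 0.0538
grip_force: 15.0
```

Request:
{"api": "move_arm", "payload": {"rows": [[0, 0, -8, 0, 0.7], [0, 0, -6, 0, 0.7], [0, 0, -2, 0, 0.7], [0, 0, 0, 0, 0.7]]}}

```text
time: 9.6
tool_pos: [0.5462, 0.0299, 0.0444]
tool_rot: [-3.141, -0.0, 1.571]
contact_force: [0.1, 0.1, -0.1]
opening: 0.0539
grip_force: 15.0
```

Request:
{"api": "move_arm", "payload": {"rows": [[0, 0, -2, 0, 0.7], [0, 0, 0, 0, 0], [0, 0, 0, 0, -1], [0, 0, 0, 0, -1], [0, 0, 0, 0, -1], [0, 0, 45, 0, -1], [0, 0, 45, 0, -1], [12, 40, 20, 0, -1], [12, 40, 0, 0, -1], [12, 42, 0, 0, -1], [12, 42, 0, 0, -1], [12, 44, 0, 0, -1]]}}

```text
time: 10.8
tool_pos: [0.6067, 0.2394, 0.153]
tool_rot: [3.141, 0.0, 1.57]
contact_force: [0.9, 0.3, 0.8]
opening: 0.092
grip_force: 0.0
```

Request:
{"api": "move_arm", "payload": {"rows": [[0, 0, 0, 0, -1], [0, 0, 0, 0, -1], [0, 0, 0, 0, -1]]}}

```text
time: 11.1
tool_pos: [0.6062, 0.237, 0.1526]
tool_rot: [-3.141, 0.001, 1.57]
contact_force: [0.7, -0.7, -0.6]
opening: 0.0918
grip_force: 0.0
```

```bash
python3 - <<'E'
from h import *
print(monitor.observe()['tool_pos'])
im,c=grab("wrist","w5")
p=proj(c,[.607,.268,.016])[0]; print(p)
g=cv2.GaussianBlur(cv2.cvtColor(im,cv2.COLOR_RGB2GRAY),(5,5),1)
for q in cv2.HoughCircles(g[:300],cv2.HOUGH_GRADIENT_ALT,1,5,param1=60,param2=.5,minRadius=8,maxRadius=70)[0]:
    if np.hypot(*(q[:2]-p))<20: print(q, ray(c,q[:2],.016)[0].round(4))
n,c=grab("scene"); p=proj(c,[.5465,.03,.045])[0].astype(int)
a=cv2.resize(n[p[1]-45:p[1]+45,p[0]-60:p[0]+60],None,fx=4,fy=4,interpolation=cv2.INTER_CUBIC)
b=cv2.resize(im[100:340,80:560],(480,240))
cv2.imwrite("pics/z5.png",np.vstack([a,b])[:,:,::-1])
E
```

```text
[0.60615202 0.23697128 0.15260921]
[318.24058912 192.2377043 ]
[321.       189.        31.645535] [0.6094 0.2708 0.016 ]
[321.      189.       11.96322] [0.6094 0.2708 0.016 ]
[323.       173.        18.949831] [0.6111 0.2845 0.016 ]
```

View pics/z5.png

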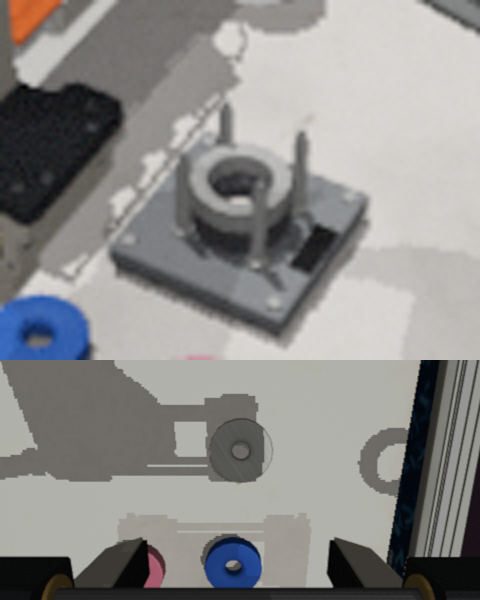

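The spacer is seated (crop (240,185), flush between the posts). The cover is at about (321,189) in the wrist view, with the blue decoy well clear. I'll turn and descend, centring along y and then along x.

Request:
{"api": "move_arm", "payload": {"rows": [[1, 10, 0, -0.145, -1], [1.5, 12, 0, -0.145, -1], [0, 11, -10, -0.145, -1], [0, 0, -10, -0.145, -1], [0, 0, -10, -0.145, -1], [0, 0, -10, -0.145, -1], [0, 0, -10, -0.145, -1], [0, 0, -20, -0.145, -1], [0, 0, -20, -0.145, -1], [0, 0, -20, -0.145, -1], [0, 0, -20, -0.12, -1], [0, 0, -17, 0, -1]]}}

```text
time: 12.4
tool_pos: [0.609, 0.2694, 0.005]
tool_rot: [3.141, 0.0, -0.005]
contact_force: [0.3, -0.3, -0.4]
opening: 0.0917
grip_force: 0.0
```

Request:
{"api": "move_arm", "payload": {"rows": [[0, 0, 0, 0, 0.7], [0, 0, 0, 0, 0.7], [0, 0, 0, 0, 0.7], [0, 0, 0, 0, 0.7], [0, 0, 0, 0, 0.7], [0, 0, 0, 0, 0.7], [0, 0, 0, 0, 0.7]]}}

```text
time: 13.1
tool_pos: [0.6094, 0.2708, 0.0067]
tool_rot: [3.141, -0.001, 0.001]
contact_force: [-1.1, -1.7, 6.2]
opening: 0.0537
grip_force: 15.0
```

Request:
{"api": "move_arm", "payload": {"rows": [[0, 0, 0, 0, -1], [0, 0, 0, 0, -1], [0, 0, 0, 0.125, -1], [0, 0, 0, 0.145, -1], [0, 0, 0, 0.145, -1], [0, 0, 0, 0.145, -1], [0, 0, 0, 0.145, -1], [0, 0, 0, 0.145, -1], [0, 0, 0, 0.145, -1], [0, 0, 0, 0.145, -1], [0, 0, 0, 0.145, -1], [0, 0, 0, 0.145, -1]]}}

```text
time: 14.3
tool_pos: [0.6086, 0.2711, 0.0052]
tool_rot: [-3.141, 0.0, 1.437]
contact_force: [0.4, 0.2, -0.3]
opening: 0.0918
grip_force: 0.0
```

Request:
{"api": "move_arm", "payload": {"rows": [[0, 0, 0, 0.14, 0.3], [0, 0, 0, 0, 0.7], [0, 0, 0, 0, 0.7], [0, 0, 0, 0, 0.7], [0, 0, 0, 0, 0.7], [0, 0, 0, 0, 0.7], [0, 0, 0, 0, 0.7]]}}

```text
time: 15.0
tool_pos: [0.6089, 0.2709, 0.0057]
tool_rot: [3.142, -0.0, 1.57]
contact_force: [1.2, 0.3, -1.0]
opening: 0.0531
grip_force: 15.0
```

Request:
{"api": "move_arm", "payload": {"rows": [[0, 0, 25, 0, 0.7], [0, 0, 45, 0, 0.7], [0, 0, 45, 0, 0.7], [-10, -40, 0, 0, 0.7], [-10, -40, 0, 0, 0.7], [-10, -40, 0, 0, 0.7], [-10, -40, 0, 0, 0.7], [-10, -40, 0, 0, 0.7], [-10, -35, 0, 0, 0.7], [-2.5, -6, 0, 0, 0.7], [0, 0, 0, 0, 0.7], [0, 0, 0, 0, 0.7]]}}

```text
time: 16.2
tool_pos: [0.5468, 0.0307, 0.1209]
tool_rot: [3.141, -0.0, 1.571]
contact_force: [0.7, 0.2, -1.3]
opening: 0.0526
grip_force: 15.0
```

Request:
{"api": "move_arm", "payload": {"rows": [[0, 0, 0, 0, 0.7], [0, 0, 0, 0, 0.7]]}}

```text
time: 16.4
tool_pos: [0.5466, 0.0311, 0.1207]
tool_rot: [3.141, -0.0, 1.572]
contact_force: [-0.0, -0.2, -0.6]
opening: 0.053
grip_force: 15.0
```

```bash
python3 - <<'E'
from h import *
p=[]
for i in range(4): grab("side"); p.append(monitor.observe()['tool_pos'])
print(np.array(p).round(4))
E
```

```text
[[0.5466 0.0309 0.1206]
 [0.5466 0.0308 0.1207]
 [0.5465 0.0306 0.1207]
 [0.5465 0.0304 0.1207]]
```

Request:
{"api": "move_arm", "payload": {"rows": [[0, -0.5, -15, 0, 0.7], [0, 0, -10, 0, 0.7], [0, 0, -8, 0, 0.7], [0, 0, -8, 0, 0.7], [0, 0, -8, 0, 0.7], [0, 0, -6, 0, 0.7], [0, 0, -4, 0, 0.7], [0, 0, 0, 0, 0.7]]}}

```text
time: 17.4
tool_pos: [0.5462, 0.0294, 0.0612]
tool_rot: [-3.141, -0.0, 1.571]
contact_force: [-0.6, -0.3, -1.1]
opening: 0.0529
grip_force: 15.0
```

Request:
{"api": "move_arm", "payload": {"rows": [[0, 0, -3, 0, 0.7], [0, 0, 0, 0, 0], [0, 0, 0, 0, -1], [0, 0, 0, 0, -1], [0, 0, 0, 0, -1], [0, 0, 45, 0, -1], [0, 0, 45, 0, -1], [0, 0, 45, 0, -1], [0, -20, 45, 0, -1], [-8, -40, 12, 0, -1], [-8, -40, 0, 0, -1], [-8, -40, 0, 0, -1]]}}

```text
time: 18.6
tool_pos: [0.5222, -0.1118, 0.2518]
tool_rot: [3.139, 0.001, 1.572]
contact_force: [0.0, -0.2, -0.4]
opening: 0.0922
grip_force: 0.0
```

Request:
{"api": "move_arm", "payload": {"rows": [[-5, -40, 0, 0, -1], [-5, -40, 0, 0, -1], [0, -40, 0, 0, -1], [0, -30, 0, 0, -1], [0, -15, 0, 0, -1], [0, 0, 0, 0, -1], [0, 0, 0, 0, -1], [0, 0, 0, 0, -1]]}}

```text
time: 19.4
tool_pos: [0.5127, -0.274, 0.2509]
tool_rot: [3.141, -0.0, 1.572]
contact_force: [0.3, -0.5, -0.2]
opening: 0.0916
grip_force: 0.0
```

```bash
python3 - <<'E'
from h import *
print(monitor.observe()['tool_pos'])
im,c=grab("wrist","w6")
print(proj(c,[[.512,-.238,.152],[.512,-.238,.082]]))
n,c=grab("scene"); p=proj(c,[.5465,.03,.045])[0].astype(int)
a=cv2.resize(n[p[1]-40:p[1]+30,p[0]-60:p[0]+60],(240,140),interpolation=cv2.INTER_CUBIC)
p=proj(c,[.512,-.238,.08])[0].astype(int)
b=cv2.resize(n[p[1]-40:p[1]+30,p[0]-60:p[0]+60],(400,140*5//3),interpolation=cv2.INTER_CUBIC)[:140]
im2=im.copy()
cv2.imwrite("pics/z6.png",np.vstack([np.hstack([a,b]),im2[:400]])[:,:,::-1])
E
```

```text
[ 0.51266859 -0.27397275  0.25093032]
[[316.24445031 194.20171095]
 [316.62446197 181.59155329]]
```

View pics/z6.png

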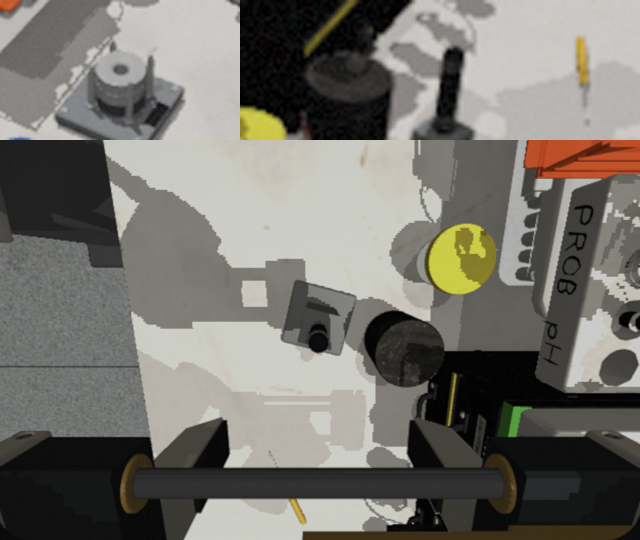

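The scene crop shows the cover seated on the spacer. The wrist view shows the stylus's handle top at about (318,204) in the full frame, in the rotated stand, with the jar to its right.

```bash
python3 - <<'E'
from h import *
im=cv2.imread("pics/w6.png"); g=cv2.cvtColor(im,cv2.COLOR_BGR2GRAY)
s=monitor.observe(); _,c=grab("wrist")
m=(g[170:235,295:345]<40).astype(np.uint8)
n,l,st,ce=cv2.connectedComponentsWithStats(m)
for i in range(1,n):
    if st[i,4]>30: print(st[i]+[295,170,0,0,0],ce[i]+[295,170])
x,y,w,h,_=max(st[1:],key=lambda r:r[4])+np.array([295,170,0,0,0])
t=[x+w/2-.5,y+h-w/2-.5]; print(t,s['tool_pos'],ray(c,t,.152).round(4))
E
```

```text
[309 184  18  11 112] [317.65178571 188.11607143]
[308 192  20  20 312] [317.92307692 201.79166667]
[np.float64(317.5), np.float64(201.5)] [ 0.5127302  -0.27415451  0.25102128] [[ 0.513  -0.2438  0.152 ]]
```

Request:
{"api": "move_arm", "payload": {"rows": [[-0.4, 15, -13, 0, -1], [0, 16, -30, 0, -1], [0, 0, -40, 0, -1], [0, 0, -40, 0, -1], [0, 0, -25, 0, -1], [0, 0, -5, 0, -1], [0, 0, 0, 0, 1], [0, 0, 0, 0, 1], [0, 0, 0, 0, 1], [0, 0, 0, 0, 1], [0, 0, 0, 0, 1], [0, 0, 0, 0, 1]], "newtons": 40}}

```text
time: 20.75
tool_pos: [0.5121, -0.2447, 0.0982]
tool_rot: [3.141, 0.0, 1.571]
contact_force: [-0.1, 1.2, -0.2]
opening: 0.048
grip_force: 0.0
```

Request:
{"api": "move_arm", "payload": {"rows": [[0, 0, 0, 0, 1], [0, 0, 0, 0, 1], [0, 0, 0, 0, 1]]}}

```text
time: 21.05
tool_pos: [0.512, -0.2446, 0.0977]
tool_rot: [3.142, 0.0, 1.571]
contact_force: [0.3, 0.8, 0.4]
opening: 0.0242
grip_force: 0.0
```

Request:
{"api": "move_arm", "payload": {"rows": [[0, 0, 0, 0, 1], [0, 0, 0, 0, 1], [0, 0, 0, 0, 1], [0, 0, 0, 0, 1]]}}

```text
time: 21.45
tool_pos: [0.512, -0.2446, 0.0977]
tool_rot: [-3.142, -0.0, 1.571]
contact_force: [-0.3, -0.5, 0.1]
opening: 0.0151
grip_force: 40.0
```

Request:
{"api": "move_arm", "payload": {"rows": [[0, 0, 15, 0, 1], [0, 0, 30, 0, 1], [0, 0, 40, 0, 1], [0, 0, 10, 0, 1], [5, 35, 0, 0, 1], [5, 40, 0, 0, 1], [5, 40, 0, 0, 1], [5, 40, 0, 0, 1], [5, 40, 0, 0, 1], [5, 40, 0, 0, 1], [4, 30, 0, 0, 1], [0, 9, 0, 0, 1]]}}

```text
time: 22.65
tool_pos: [0.5458, 0.0323, 0.1922]
tool_rot: [-3.141, -0.001, 1.574]
contact_force: [-0.2, -0.7, -1.2]
opening: 0.0152
grip_force: 40.0
```

Request:
{"api": "move_arm", "payload": {"rows": [[0, 0, 0, 0, 1], [0, 0, 0, 0, 1], [0, 0, 0, 0, 1], [0, 0, 0, 0, 1]]}}

```text
time: 23.05
tool_pos: [0.546, 0.0281, 0.1927]
tool_rot: [3.142, 0.0, 1.569]
contact_force: [-0.6, -0.2, -0.2]
opening: 0.0154
grip_force: 40.0
```

```bash
python3 - <<'E'
from h import *
s=monitor.observe(); print(s['tool_pos'],s['opening'],s['grip_force'])
im,c=grab("wrist","w7")
t=s['tool_pos']+[0,0,-.0857]; print("tip pred",proj(c,t),"hole pred",proj(c,[.5464,.0299,.068]))
a=cv2.resize(im[160:320,240:400],(480,480),interpolation=cv2.INTER_CUBIC)
n,c=grab("side"); p=proj(c,[.5465,.03,.09])[0].astype(int)
b=cv2.resize(n[p[1]-60:p[1]+60,p[0]-40:p[0]+40],(320,480),interpolation=cv2.INTER_CUBIC)
cv2.imwrite("pics/z7.png",np.hstack([a,b])[:,:,::-1])
E
```

```text
[0.5460371  0.02814581 0.19273313] 0.015356427553592407 39.98281940817833
tip pred [[317.00728276 244.68761191]] hole pred [[317.56781422 228.49864708]]
```

View pics/z7.png

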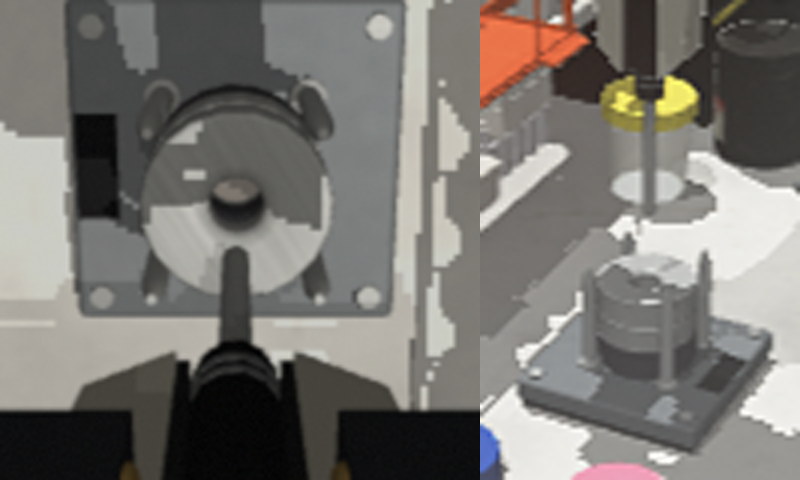

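Tip at (318.7,244) and hole at (319,227.7) both match the predictions, so a +1.8 mm y shift lines them up; now I descend.

Request:
{"api": "move_arm", "payload": {"rows": [[0.3, 1.8, 0, 0, 1], [0, 0, -10, 0, 1], [0, 0, -15, 0, 1], [0, 0, -12, 0, 1], [0, 0, -10, 0, 1], [0, 0, -10, 0, 1], [0, 0, -10, 0, 1], [0, 0, -8, 0, 1], [0, 0, 0, 0, 1], [0, 0, 0, 0, 1]]}}

```text
time: 24.15
tool_pos: [0.5464, 0.0312, 0.1178]
tool_rot: [3.141, 0.0, 1.571]
contact_force: [0.2, 0.2, -0.6]
opening: 0.0151
grip_force: 40.0
```

Request:
{"api": "move_arm", "payload": {"rows": [[0, -0.8, -4, 0, 1], [0, 0, -4, 0, 1], [0, 0, -2, 0, 1], [0, 0, -1, 0, 1], [0, 0, 0, 0, 1], [0, 0, 0, 0, 1]]}}

```text
time: 24.75
tool_pos: [0.5467, 0.0303, 0.1072]
tool_rot: [3.14, 0.0, 1.571]
contact_force: [1.4, 0.0, 2.9]
opening: 0.0149
grip_force: 40.0
```

Request:
{"api": "move_arm", "payload": {"rows": [[0, 0, -1, 0, 1], [0, 0, -1, 0, 1], [0, 0, -0.7, 0, 1], [0, 0, 0, 0, 1], [0, 0, 0, 0, 1]]}}

```text
time: 25.25
tool_pos: [0.5467, 0.0304, 0.1045]
tool_rot: [3.14, 0.0, 1.571]
contact_force: [1.9, -0.5, 5.5]
opening: 0.0148
grip_force: 40.0
```

Request:
{"api": "move_arm", "payload": {"rows": [[0, 0, -0.5, 0, 1], [0, 0, -0.5, 0, 1], [0, 0, 0, 0, 1], [0, 0, 0, 0, 1], [0, 0, 0, 0, 1], [0, 0, 0, 0, 1]]}}

```text
time: 25.85
tool_pos: [0.5469, 0.0303, 0.1042]
tool_rot: [3.14, 0.0, 1.571]
contact_force: [-0.3, -0.1, 11.2]
opening: 0.0151
grip_force: 39.9
```

```bash
python3 - <<'E'
from h import *
for i in range(4):
    n,c=grab("scene"); s=monitor.observe(); print(s['tool_pos'].round(4),s['contact_force'].round(1),s['grip_force'])
p=proj(c,[.5465,.03,.08])[0].astype(int)
cv2.imwrite("pics/z8.png",cv2.resize(n[p[1]-50:p[1]+50,p[0]-50:p[0]+50],(500,500),interpolation=cv2.INTER_CUBIC)[:,:,::-1])
E
```

```text
[0.5469 0.0304 0.1042] [ 0.1 -0.9 11.6] 39.9458746612072
[0.5469 0.0303 0.1042] [ 0.6  0.  11.3] 39.94591813534498
[0.5469 0.0303 0.1042] [ 0.5  0.3 10.6] 39.94587913155556
[0.5469 0.0303 0.1042] [-0.2 -0.5 10.9] 39.945867508649826
```

View pics/z8.png

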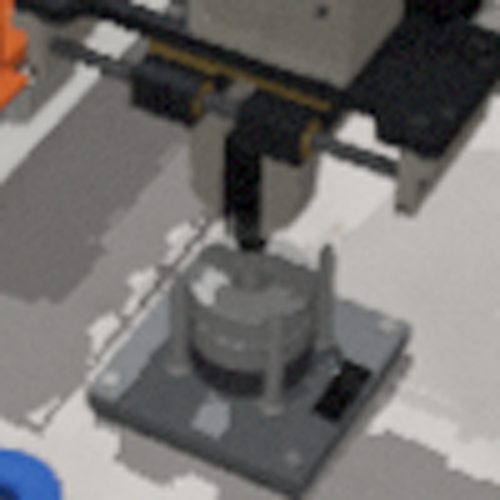

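The stylus is upright through the cover's hole at (250,270), the stack is level, and the button is on its end stop at a steady 11 N.

```bash
python3 -c "
from cell import workorder; print(workorder.hand_in())"
```

```text
the job is handed in; nothing more can be done
None
```

The job is handed in, with no verdict shown: the spacer and cover look seated between the posts, and the gripper is holding the stylus down on the reset button at a steady 11 N.

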